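# Cap the two sample tubes, each with its own cap

### The arm

A 6-joint arm with a two-finger parallel gripper is mounted at the origin on the work surface. World frame = base frame: x ahead of the robot, y to its left, z up, the work surface at z = 0. Lengths are in m, angles in rad, forces in N, time in s.
With the tool pointing down it reaches from about 0.35 to 0.975 m from the base axis. Payload 4.9 kg.
Tool frame: the origin (TCP) lies midway between the tips of the shut fingers; the grasp point (between the pads) lies ctrl.grip_depth behind it (ctrl.grip_depth is the distance from the TCP to the grasp point, in m); z points along the fingers, y is the line along which they close (so a half turn about z gives the same grasp; the last joint's range is limited). The gripper opens to 85 mm and grips with 20 to 120 N. Pads are 22 mm wide; open, the fingers measure 114 mm over their backs; the gripper's body (76 mm by 85 mm) begins 54 mm behind the grasp point. The pads swing forward as they close: fully open they stand 13 mm farther back than shut.
Start: joints at [1.124, 0.053, 1.613, -0, 1.476, -0.119], TCP at [0.201, 0.592, 0.21] pointing down, gripper open.
Joint ranges: [-3.01, 3.01], [-1.01, 2.22], [0.06, 2.58], [-1.02, 4.17], [0.09, 2.62], [-3.14, 3.14]. Speed limits (rad/s): [2.57, 2.57, 3.14, 3.14, 3.14, 3.14].

### API

Orientations are given as a rotation vector (axis times angle).
In Python, from station import ctrl, get_image, camera_model gives the robot as it stands. The module is installed in compiled form; this text tells all that it offers.
- The arm moves only by the shell command python3 -m crank 'ROWS' [FORCE]. ROWS is JSON, a list of rows, each a list of 7 numbers: the shift along the tool's x, y, z in mm, then the turn, a rotation vector about the tool's x, y, z in rad, then the opening, from -1 (shut) to 1 (fully open). A call has exactly 10 rows; each row shifts and turns the commanded pose from where the row before left it, along the tool's axes as they then stand; what a row does not reach is not made up. A row lasts 1/12 s, in which the tool goes at most 41.7 mm and 7.16 degrees, less where a joint would pass 70% of its speed; a pose out of reach is approached as far as the arm can. A call with a gripper value outside its range is refused whole. The fingers move at their own pace and stop on an object; FORCE is the grip in N (left out, the last holds). Time passes only in rows, so rows that do not move let the fingers close, or fill a call up. It gives the time, the measured TCP pose, the force, the opening and the grip force at its end, in the units of the state.
- ctrl.get_obs(): the state, without advancing time (a new reading comes with each control period).
- get_image(name): name is "scene" or "top" or "wrist"; returns the picture (420x560x3 uint8, red, green, blue); there is no depth.
- camera_model(name): a dict with "vertical_fov" (degrees; the focal length in pixels is half the picture's height over the tangent of half this angle, whatever the lens; pixels are square), "cx", "cy" (the principal point, pixels), "R" (3x3) and "t" (3): a world point X has camera coordinates R X + t; the wrist camera has in their place "hand_eye" (4x4, takes a point from camera to tool coordinates, whose origin is the TCP and whose axes are the flange's). Camera axes: x right, y down, z forward; pixel columns grow to the right and rows downward; lengths in m; the calibration is good to about 2 mm. A picture is of the moment at which its call begins: read the wrist's pose just before it. camera_model takes no time and is no camera call.
- ctrl.finish_job(): hands the job in; it is judged then, once.
The state is a dict: "t": time; "q": joint angles; "dq": joint speeds; "effort": joint torques, N m; "tool_pos": TCP position; "tool_rot": TCP orientation; "contact_force": force on the tool from outside, world axes, zero at the start; "wrist_torque": the same for the moment, N m; "opening": finger opening in m; "grip_force": force on a finger pad.
Only numpy, scipy, OpenCV 4.12 (cv2) and the standard library are available. Lean on these libraries where they do the work, as an engineer would, in place of code of your own. Each camera call takes 0.05 s, during which the arm holds its last target. There are 200 camera calls.

### The job

One of the two square white tubes has been knocked over: stand it up on the bare counter and let go to see that it stays without wobble, then set it upright in the steel tray with the other tube. Then cap both tubes: the two caps look alike but each fits only one tube, so find out by trying, without forcing, and leave both tubes standing in the tray with their caps fully home. Leave the other things on the counter where they are.

Things in the scene. Friction and masses are not known exactly. Their poses are not given: they have to be found in the camera images.
- tray_floor (a point): Centre of the floor of the fixed steel tray, on the floor's upper face (4 mm above the counter). Tray outside 170 (its x) x 280 (its y) mm, inside 162 x 272 mm, rim 12 mm above the counter; it stands turned by up to 0.3 rad.
- tube_a_mid (a point): Open white plastic tube, 150 g, 134 mm from foot to rim: square foot 40 x 40 mm (0-8 mm), square body 54 x 54 mm (8-108 mm), round open neck (108-134 mm). It starts lying on a flat side. Point on its axis half-way up (67 mm from foot and rim); z points from foot to mouth, x and y are square to its flat sides.
- tube_a_rim (a point): Centre of the mouth of the first tube, level with its rim, same axes. One tube has a neck 51 mm outside with 43 mm bore, the other 45 mm outside with 37 mm bore; which is which is not told.
- tube_a: The first tube (the one lying down); origin at the centre of its foot's underside, z to the mouth.
- tube_b_mid (a point): Open white plastic tube, 150 g, 134 mm from foot to rim: square foot 40 x 40 mm (0-8 mm), square body 54 x 54 mm (8-108 mm), round open neck (108-134 mm). It stands upright, loose, in the tray, nearer the tray's +y end. Point on its axis half-way up; z points from foot to mouth, x and y are square to its flat sides.
- tube_b_rim (a point): Centre of the mouth of the second tube, level with its rim, same axes. Neck size: see the first tube's rim.
- tube_b: The second tube (standing in the tray); origin at the centre of its foot's underside.
- cap_a_mid (a point): White round cap, 50 g, 62 mm across, 35 mm tall, closed side up, standing on its inner plug: the smooth outside runs 9 to 35 mm above the counter, the tapered plug sticks out 9 mm below the skirt. Outside alike on both caps. Point on the axis half-way up, 17.5 mm above the plug's end; z points to the closed top.
- cap_a_seat (a point): Point on that cap's axis, 23 mm above the plug's end, at the inside of its top: it meets the centre of the tube's rim when the cap is fully home (skirt 14 mm down over the neck). On its own tube the cap slips down freely with about 1 mm play all round, the tapered plug leading it in; on the wrong tube it stops at least 12 mm higher.
- cap_a: That cap; origin at the centre of the plug's end (its lowest point). One cap has a skirt bore of 54 mm and a plug of 41.2 mm (for the 51 mm neck), the other 48 mm and 35.2 mm (for the 45 mm neck); which is which is not told.
- cap_b_mid (a point): White round cap, 50 g, 62 mm across, 35 mm tall, closed side up, standing on its inner plug: the smooth outside runs 9 to 35 mm above the counter, the tapered plug sticks out 9 mm below the skirt. Outside alike on both caps. Point on the axis half-way up, 17.5 mm above the plug's end; z points to the closed top.
- cap_b_seat (a point): Point on that cap's axis, 23 mm above the plug's end, at the inside of its top: it meets the centre of the tube's rim when the cap is fully home (skirt 14 mm down over the neck). On its own tube the cap slips down freely with about 1 mm play all round, the tapered plug leading it in; on the wrong tube it stops at least 12 mm higher.
- cap_b: That cap; origin at the centre of the plug's end (its lowest point). One cap has a skirt bore of 54 mm and a plug of 41.2 mm (for the 51 mm neck), the other 48 mm and 35.2 mm (for the 45 mm neck); which is which is not told.
- amber_bottle: Bystander, not to be disturbed: amber bottle, 46 mm across, 95 mm tall. Origin at the centre of its underside.
- tape_roll: Bystander, not to be disturbed: roll of white tape lying flat, 72 mm across, 24 mm tall. Origin at the centre of its underside.
- jar: Bystander, not to be disturbed: white jar, 60 mm across, 60 mm tall. Origin at the centre of its underside.
- vial: Bystander, not to be disturbed: amber vial, 34 mm across, 60 mm tall, standing between the two caps. Origin at the centre of its underside.
- mug: Bystander, not to be disturbed: blue mug, 76 mm across, 90 mm tall. Origin at the centre of its underside.
- bowl: Bystander, not to be disturbed: steel bowl, 90 mm across, 40 mm tall. Origin at the centre of its underside.
- spatula: Bystander, not to be disturbed: spatula lying flat, 190 mm long. Origin at the centre of its underside.
Mind the look-alikes: they are no part of the job. What is shaped like the cap_b but turquoise is not meant. What is shaped like the tube_a but pink is not meant.

How it is judged:
On the way, in this order (a step that is already met when the one before it is completed fails the run):
1. the fallen tube stands upright on the bare counter (not in the tray), let go and still (angle between tube_a's own z axis and vertical below 0.06 rad and linear speed of tube_a below 0.02 m/s and angular speed of tube_a below 0.15 rad/s and contact force between tube_a and the fingers below 0.1 N and contact force between tube_a and the arm below 0.1 N and height (world z) of tube_a between -0.003 and 0.002 m), for 0.5 s.
2. it stands upright in the tray, let go (angle between tube_a's own z axis and vertical below 0.06 rad and linear speed of tube_a below 0.02 m/s and angular speed of tube_a below 0.15 rad/s and x of tube_a in the frame of tray_floor between -0.065 and 0.065 m and y of tube_a in the frame of tray_floor between -0.12 and 0.12 m and z of tube_a in the frame of tray_floor between -0.003 and 0.004 m and contact force between tube_a and the fingers below 0.1 N and contact force between tube_a and the arm below 0.1 N), for 0.2 s.
At the end, for the whole second after the job is handed in: Both tubes stand still, upright (0.06 rad), feet on the tray's floor (foot centre 15 mm or more from its inner walls), each with a cap fully home (seat within 3 mm of the rim in height, 4 mm sideways, tilt under 0.08 rad); that needs each cap on its own tube (angle between each of tube_a, tube_b's own z axis and vertical below 0.06 rad and linear speed of each of tube_a, tube_b below 0.02 m/s and angular speed of each of tube_a, tube_b below 0.15 rad/s and x of tube_a in the frame of tray_floor between -0.065 and 0.065 m and y of tube_a in the frame of tray_floor between -0.12 and 0.12 m and z of tube_a in the frame of tray_floor between -0.003 and 0.004 m and x of tube_b in the frame of tray_floor between -0.065 and 0.065 m and y of tube_b in the frame of tray_floor between -0.12 and 0.12 m and z of tube_b in the frame of tray_floor between -0.003 and 0.004 m and ((horizontal distance between cap_a_seat and tube_a_rim below 0.004 m and angle between each of cap_a_seat, cap_b_seat's own z axis and vertical below 0.08 rad and linear speed of each of cap_a, cap_b below 0.02 m/s and z of cap_a_seat in the frame of tube_a_rim between -0.003 and 0.003 m and horizontal distance between cap_b_seat and tube_b_rim below 0.004 m and z of cap_b_seat in the frame of tube_b_rim between -0.003 and 0.003 m) or (horizontal distance between cap_b_seat and tube_a_rim below 0.004 m and angle between each of cap_b_seat, cap_a_seat's own z axis and vertical below 0.08 rad and linear speed of each of cap_b, cap_a below 0.02 m/s and z of cap_b_seat in the frame of tube_a_rim between -0.003 and 0.003 m and horizontal distance between cap_a_seat and tube_b_rim below 0.004 m and z of cap_a_seat in the frame of tube_b_rim between -0.003 and 0.003 m))); the robot touches nothing.
It fails at once if one of the bystanders is moved by more than 40 mm (distance of any of amber_bottle, tape_roll, jar, vial, mug, bowl, spatula from where it was at the start of the episode above 0.04 m).
It fails at once if a cap is forced onto a tube (over 50 N) (contact force between any of cap_a, cap_b and tube_a above 50 N or contact force between any of cap_a, cap_b and tube_b above 50 N).
It fails at once if the standing tube is knocked over (angle between tube_b's own z axis and vertical above 0.6 rad).
It also fails if it takes over 72 s, if anything falls off the work surface, if the arm or the gripper's body presses on something with over 40 N, if the wrist force passes 120 N, or if a joint passes its speed limit or range.

## Working session

There is one attempt and no reset: what is moved stays moved. The work goes in short steps, Python scripts to look and compute and a shell command to move; the robot and the scene stay as the last step left them, time stands still between calls to the robot, and variables do not carry over. Pictures are saved under pics/ and viewed, at most 10 in all, crops included, and the job is handed in when it is done.

```bash
mkdir -p pics; python3 - <<'E'
from station import ctrl,get_image,camera_model
import cv2,numpy as np
o=ctrl.get_obs();print(o,ctrl.grip_depth)
for n in ("scene","top","wrist"):
    m=camera_model(n);print(n,m)
    cv2.imwrite(f"pics/{n}0.png",get_image(n)[:,:,::-1])
E
```

```text
{'t': 0.0, 'q': array([ 1.12400160e+00,  5.33716469e-02,  1.61431116e+00,  2.51649924e-05,
        1.47600531e+00, -1.18984099e-01]), 'dq': array([ 0.0010278 , -0.00096926, -0.00038138,  0.00086051,  0.00101637,
        0.00012557]), 'effort': array([-1.53764693e-03, -3.93680012e+01, -3.70174456e+01, -2.48967217e-04,
        6.92815811e-03, -1.54498984e-06]), 'tool_pos': array([0.20092069, 0.59111018, 0.20844365]), 'tool_rot': array([-0.51252537, -3.0988847 ,  0.00314914]), 'contact_force': array([-0.48923128, -0.37466534, -0.07701826]), 'wrist_torque': array([ 0.04413589,  0.01551177, -0.00254024]), 'grip_force': 0.0, 'opening': 0.0855135351137274} 0.0187
scene {'vertical_fov': 55.18009273635212, 'cx': 280.6963273642453, 'cy': 208.2738827334817, 'R': array([[ 0.86616779,  0.49972173, -0.00561643],
       [ 0.28308086, -0.49986373, -0.81853618],
       [-0.41184777,  0.70739977, -0.57442753]]), 't': array([-0.44365842, -0.10420704,  1.34092252])}
top {'vertical_fov': 52.62449092022415, 'cx': 284.68577586732476, 'cy': 213.1125837009038, 'R': array([[ 0.00491381, -0.99988251,  0.01451942],
       [-0.98885179, -0.00701944, -0.14873755],
       [ 0.148822  , -0.01362668, -0.98877011]]), 't': array([-0.08986309,  0.5566165 ,  1.19440259])}
wrist {'vertical_fov': 58.2729567598846, 'cx': 274.1213567018089, 'cy': 206.5354360661436, 'hand_eye': array([[ 8.95349791e-04, -9.56967114e-01, -2.90195006e-01,
         7.29419184e-02],
       [ 9.99999552e-01,  7.67657658e-04,  5.53856038e-04,
         1.21423691e-03],
       [-3.07251596e-04, -2.90195372e-01,  9.56967372e-01,
        -1.65163968e-01],
       [ 0.00000000e+00,  0.00000000e+00,  0.00000000e+00,
         1.00000000e+00]])}
```

View pics/top0.png

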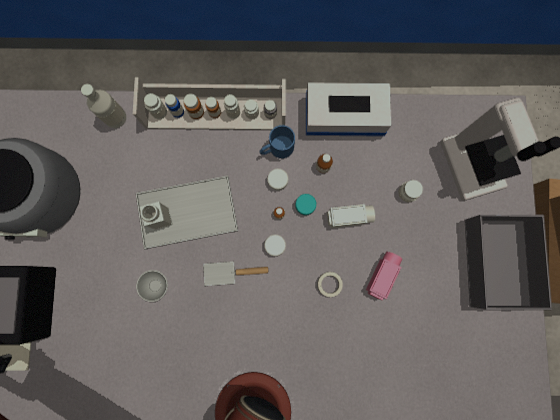

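View pics/scene0.png

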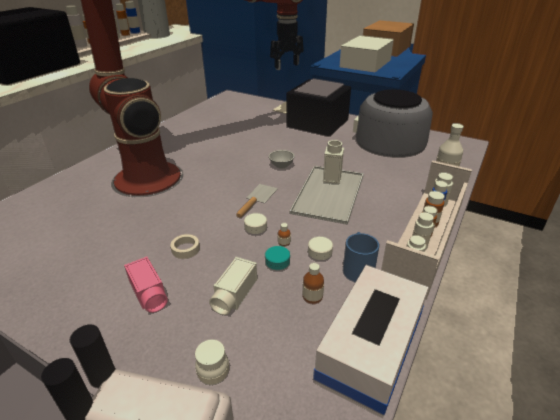

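The top view shows tube A lying at about (350,215) with its mouth to the right, and the tray centre at (187,212) with tube B at (150,213). The caps are at (278,179) and (275,245), with the vial between them and a turquoise decoy at (306,204). In the scene view the other things are clear of tube A. Next I zoom in for precise pixels.

```bash
cat > h.py <<'E'
from station import ctrl,get_image,camera_model
import cv2,numpy as np
from scipy.spatial.transform import Rotation as Rn
def model(n):
    m=camera_model(n); f=210/np.tan(np.radians(m['vertical_fov'])/2)
    if n!='wrist': R,t=np.array(m['R']),np.array(m['t'])
    else:
        o=ctrl.get_obs(); T=np.eye(4); T[:3,:3]=Rn.from_rotvec(o['tool_rot']).as_matrix(); T[:3,3]=o['tool_pos']
        C=np.linalg.inv(T@m['hand_eye']); R,t=C[:3,:3],C[:3,3]
    return f,m['cx'],m['cy'],R,t
def px2w(M,u,v,z):
    f,cx,cy,R,t=M; d=R.T@np.array([(u-cx)/f,(v-cy)/f,1]); c=-R.T@t
    return c+d*(z-c[2])/d[2]
def w2px(M,X):
    f,cx,cy,R,t=M; p=R@np.array(X)+t; return np.round([f*p[0]/p[2]+cx,f*p[1]/p[2]+cy],1)
def snap(n,name):
    M=model(n); im=get_image(n)[:,:,::-1].copy(); cv2.imwrite(f'pics/{name}.png',im); return M,im
def pose():
    o=ctrl.get_obs(); R=Rn.from_rotvec(o['tool_rot']).as_matrix(); return o['tool_pos'],R
def togo(target,yaw_y=None):
    "tool-frame mm to world target for TCP, given present orientation"
    p,R=pose(); return np.round(1000*R.T@(np.array(target)-p),1)
E
python3 - <<'E'
from h import *
M=model('top')
for n,u,v,z in [('capfar',278,178.5,.035),('capnear',275,245,.035),('turq',306,204,.035),('vial',279,213,.03),('tubeA bottom',330,217,.054),('tubeA bodytop',367,215,.054),('trayc',187,212,.012),('tubeB rim',150,212,.138),('bottle',325,161,.05),('mug',283,141,.09),('tape',330,285,.02)]:
    print(n,np.round(px2w(M,u,v,z),3))
im=cv2.imread('pics/top0.png')[150:310,120:430]
cv2.imwrite('pics/topz.png',cv2.resize(im,None,fx=2.58,fy=2.58,interpolation=cv2.INTER_CUBIC))
E
```

```text
capfar [ 0.662 -0.066  0.035]
capnear [ 0.465 -0.059  0.035]
turq [ 0.586 -0.149  0.035]
vial [ 0.559 -0.07   0.03 ]
tubeA bottom [ 0.545 -0.217  0.054]
tubeA bodytop [ 0.552 -0.324  0.054]
trayc [0.563 0.204 0.012]
tubeB rim [0.543 0.275 0.138]
bottle [ 0.712 -0.205  0.05 ]
mug [ 0.759 -0.08   0.09 ]
tape [ 0.351 -0.219  0.02 ]
```

View pics/topz.png

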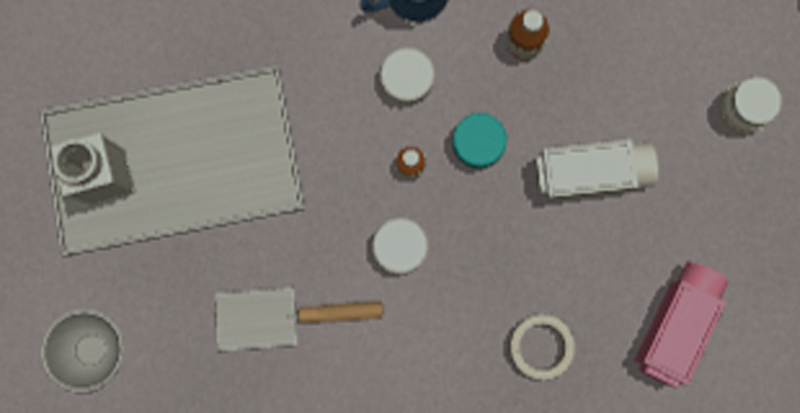

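Zoomed view (scale 2.58, offset 120,150): tube A's top face has corners at about (545,150), (632,141), (638,187) and (548,195), with the neck to the right. The tray corners are (42,112), (278,69), (302,209) and (64,253). The caps are at (407,75) and (400,246).

```bash
python3 - <<'E'
from h import *
M=model('top')
z=lambda u,v,h: px2w(M,120+u/2.58,150+v/2.58,h)
c=[z(u,v,.054) for u,v in [(545,150),(632,141),(638,187),(548,195)]]
ce=np.mean(c,0); m=(c[1]+c[2]-c[0]-c[3])/2; print('tubeA body c',ce.round(3),'len',np.linalg.norm(m),'az',np.degrees(np.arctan2(m[1],m[0])), np.linalg.norm((c[0]+c[1]-c[2]-c[3])/2))
t=[z(u,v,.012) for u,v in [(42,112),(278,69),(302,209),(64,253)]]
print('tray',np.mean(t,0).round(3)); yv=(t[0]+t[3]-t[1]-t[2])/2; print(np.linalg.norm(yv),'tray yaw',np.degrees(np.arctan2(-yv[0],yv[1])))
print('capfar',z(407,74,.035),'capnear',z(400,246,.035), 'rimB',z(78,160,.138))
print(togo([ce[0],ce[1]+.0,.21]))
p,R=pose(); print(R.round(3))
E
```

```text
tubeA body c [ 0.551 -0.272  0.054] len 0.10000890408874717 az -84.07782136382409 0.05161453643537202
tray [0.563 0.205 0.012]
0.27548912966687605 tray yaw 11.02287166365713
capfar [ 0.66132554 -0.06555497  0.035     ] capnear [ 0.46365781 -0.0591515   0.035     ] rimB [0.54315338 0.27420194 0.138     ]
[-6.090e+02 -7.048e+02 -3.000e-01]
[[-0.947  0.322 -0.001]
 [ 0.322  0.947 -0.001]
 [ 0.    -0.002 -1.   ]]
```

```bash

T='[-20.3,-23.5,0,0,0,0,1]'
python3 -m crank '[[-20,-23.5,0,0,0,0,1],[-20,-23.5,0,0,0,0,1],[-20,-23.5,0,0,0,0,1],[-20,-23.5,0,0,0,0,1],[-20,-23.5,0,0,0,0,1],[-20,-23.5,0,0,0,0,1],[-20,-23.5,0,0,0,0,1],[-20,-23.5,0,0,0,0,1],[-20,-23.5,0,0,0,0,1],[-20,-23.5,0,0,0,0,1]]' 60 
python3 -m crank '[[-20,-23.5,0,0,0,0,1],[-20,-23.5,0,0,0,0,1],[-20,-23.5,0,0,0,0,1],[-20,-23.5,0,0,0,0,1],[-20,-23.5,0,0,0,0,1],[-20,-23.5,0,0,0,0,1],[-20,-23.5,0,0,0,0,1],[-20,-23.5,0,0,0,0,1],[-20,-23.5,0,0,0,0,1],[-20,-23.5,0,0,0,0,1]]'
python3 -m crank '[[-20,-23.5,0,0,0,0,1],[-20,-23.5,0,0,0,0,1],[-20,-23.5,0,0,0,0,1],[-20,-23.5,0,0,0,0,1],[-20,-23.5,0,0,0,0,1],[-20,-23.5,0,0,0,0,1],[-20,-23.5,0,0,0,0,1],[-20,-23.5,0,0,0,0,1],[-20,-23.5,0,0,0,0,1],[-10,0,0,0,0,0.12,1]]'
python3 -m crank '[[0,0,0,0,0,0.12,1],[0,0,0,0,0,0.12,1],[0,0,0,0,0,0.12,1],[0,0,0,0,0,0.12,1],[0,0,0,0,0,0.12,1],[0,0,0,0,0,0.12,1],[0,0,0,0,0,0.12,1],[0,0,0,0,0,0.12,1],[0,0,0,0,0,0.12,1],[0,0,0,0,0,0.12,1]]'
python3 -c "
from h import *
o=ctrl.get_obs();print(o['q'].round(3))"
```

```text
t: 0.98
tool_pos: [0.3149, 0.3034, 0.2094]
tool_rot: [-0.512, -3.1, 0.0]
contact_force: [0.4, -1.4, 0.6]
opening: 0.0853
grip_force: 0.0
t: 1.82
tool_pos: [0.4287, 0.0164, 0.2095]
tool_rot: [0.513, 3.099, 0.0]
contact_force: [0.4, 1.0, -0.4]
opening: 0.0852
grip_force: 0.0
t: 2.65
tool_pos: [0.5404, -0.2475, 0.209]
tool_rot: [-0.706, -3.061, 0.002]
contact_force: [-0.3, -0.2, 0.0]
opening: 0.0854
grip_force: 0.0
t: 3.48
tool_pos: [0.5401, -0.2433, 0.2092]
tool_rot: [-2.311, -2.127, 0.0]
contact_force: [0.4, -0.1, 0.7]
opening: 0.0856
grip_force: 0.0
[-0.549 -0.023  1.69  -0.     1.475 -0.466]
```

```bash

python3 -m crank '[[0,0,0,0,0,0.12,1],[0,0,0,0,0,0.12,1],[0,0,0,0,0,0.12,1],[0,0,0,0,0,0.12,1],[0,0,0,0,0,0.12,1],[0,0,0,0,0,0.12,1],[0,0,0,0,0,0.12,1],[0,0,0,0,0,0.12,1],[0,0,0,0,0,0.12,1],[0,0,0,0,0,0.12,1]]' >/dev/null
python3 -m crank '[[0,0,0,0,0,0.12,1],[0,0,0,0,0,0.12,1],[0,0,0,0,0,0.12,1],[0,0,0,0,0,0.12,1],[0,0,0,0,0,0.12,1],[0,0,0,0,0,0.12,1],[0,0,0,0,0,0.12,1],[0,0,0,0,0,0.12,1],[0,0,0,0,0,0.12,1],[0,0,0,0,0,0.12,1]]' >/dev/null
python3 -m crank '[[0,0,0,0,0,0.12,1],[0,0,0,0,0,0.12,1],[0,0,0,0,0,0.12,1],[0,0,0,0,0,0.12,1],[0,0,0,0,0,0.08,1],[0,0,0,0,0,0,1],[0,0,0,0,0,0,1],[0,0,0,0,0,0,1],[0,0,0,0,0,0,1],[0,0,0,0,0,0,1]]'
python3 - <<'E'
from h import *
M,im=snap('wrist','w1'); print(pose(),togo([.551,-.272,.1]),w2px(M,[.551,-.272,.054]))
E
```

```text
t: 5.98
tool_pos: [0.5403, -0.2434, 0.2097]
tool_rot: [2.335, -2.101, -0.0]
contact_force: [0.7, -0.0, 0.3]
opening: 0.0851
grip_force: 0.0
(array([ 0.54038301, -0.24346654,  0.20970245]), array([[ 1.04959558e-01, -9.94476491e-01, -5.18939935e-06],
       [-9.94476490e-01, -1.04959559e-01,  4.18383323e-05],
       [-4.21519149e-05,  7.69402775e-07, -9.99999999e-01]])) [ 29.5  -7.6 109.7] [266.9 146. ]
```

View pics/w1.png

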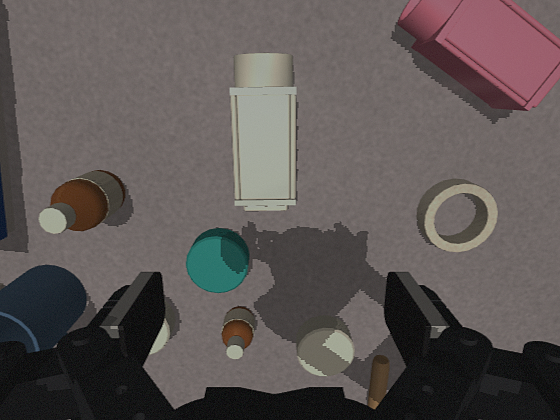

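The wrist view has the tube's top face centred at (265,147) against a predicted (267,146), and it is straight in yaw. Its neck is about 60 px wide against 66 px for the body, so it looks like the 51 mm one. Next is a tilted grasp.

```bash

python3 -m crank '[[16.6,-8.5,30,0,0,0,1],[0,0,30,0,0,0,1],[0,0,0,0,-0.109,0,1],[0,0,0,0,-0.109,0,1],[0,0,0,0,-0.109,0,1],[0,0,0,0,-0.109,0,1],[10,0,21,0,0,0,1],[10,0,21,0,0,0,1],[10,0,21,0,0,0,1],[10,0,21,0,0,0,1]]'
python3 -m crank '[[10,0,21,0,0,0,1],[7,0,15,0,0,0,1],[2.4,0,7,0,0,0,1],[0,0,0,0,0,0,1],[0,0,0,0,0,0,-1],[0,0,0,0,0,0,-1],[0,0,0,0,0,0,-1],[0,0,0,0,0,0,-1],[0,0,0,0,0,0,-1],[0,0,0,0,0,0,-1]]' 50
python3 -c "
from h import *
o=ctrl.get_obs();print(o['q'].round(3))
p,R=pose();print(p,R.round(3))"
```

```text
t: 6.87
tool_pos: [0.5507, -0.2603, 0.0556]
tool_rot: [-2.091, 1.883, 0.462]
contact_force: [1.0, -0.3, -0.0]
opening: 0.0858
grip_force: 0.0
t: 7.7
tool_pos: [0.552, -0.2606, 0.0116]
tool_rot: [-2.091, 1.883, 0.457]
contact_force: [0.8, -3.1, 5.8]
opening: 0.0529
grip_force: 54.2
[-0.709  0.405  1.603  0.297  1.461  2.246]
[ 0.5519628  -0.26056153  0.0116155 ] [[ 0.096 -0.995 -0.041]
 [-0.903 -0.104  0.418]
 [-0.42  -0.003 -0.908]]
```

```bash

python3 -m crank '[[-5,0,-10,0,0,0,-1],[-10,0,-21,0,0,0,-1],[-10,0,-21,0,0,0,-1],[-10,0,-21,0,0,0,-1],[-10,0,-21,0,0,0,-1],[-10,0,-21,0,0,0,-1],[0,0,0,0,0.109,0,-1],[0,0,0,0,0.109,0,-1],[0,0,0,0,0.109,0,-1],[0,0,0,0,0.107,0,-1]]' 
python3 -m crank '[[0,0,-10,0,0,-0.12,-1],[0,0,-10,0,0,-0.12,-1],[0,0,0,0,0,-0.12,-1],[0,0,0,0,0,-0.12,-1],[0,0,0,0,0,-0.12,-1],[0,0,0,0,0,-0.12,-1],[0,0,0,0,0,-0.12,-1],[0,0,0,0,0,-0.12,-1],[0,0,0,0,0,-0.12,-1],[0,0,0,0,0,-0.12,-1]]' >/dev/null
python3 -m crank '[[0,0,0,0,0,-0.12,-1],[0,0,0,0,0,-0.12,-1],[0,0,0,0,0,-0.12,-1],[0,0,0,0,0,-0.12,-1],[0,0,0,0,0,-0.12,-1],[0,0,0,0,0,-0.12,-1],[0,0,0,0,0,-0.12,-1],[0,0,0,0,0,-0.12,-1],[0,0,0,0,0,-0.12,-1],[0,0,0,0,0,-0.12,-1]]' 
python3 -m crank '[[0,0,0,0,0,-0.12,-1],[0,0,0,0,0,-0.08,-1],[0,0,0,0,0.12,0,-1],[0,0,0,0,0.12,0,-1],[0,0,0,0,0.12,0,-1],[0,0,0,0,0.12,0,-1],[0,0,0,0,0.12,0,-1],[0,0,0,0,0.12,0,-1],[0,0,0,0,0.12,0,-1],[0,0,0,0,0.12,0,-1]]'
python3 -m crank '[[0,0,0,0,0.12,0,-1],[0,0,0,0,0.06,0,-1],[0,0,0,0,0,0,-1],[0,0,0,0,0,0,-1],[0,0,0,0,0,0,-1],[0,0,0,0,0,0,-1],[0,0,0,0,0,0,-1],[0,0,0,0,0,0,-1],[0,0,0,0,0,0,-1],[0,0,0,0,0,0,-1]]'
python3 - <<'E'
from h import *
p,R=pose();print(ctrl.get_obs()['q'].round(3),p,R.round(3),np.degrees(np.arcsin(-R[2,2])))
S=np.array([.56,-.265,0]); g=S+[0,0,.053]; print(togo(g+.0187*R[:,2]))
M,im=snap('scene','s1'); im=im[180:380,150:350]; cv2.imwrite('pics/s1z.png',cv2.resize(im,None,fx=3,fy=3))
E
```

```text
t: 8.53
tool_pos: [0.5504, -0.2582, 0.1381]
tool_rot: [2.333, -2.102, 0.005]
contact_force: [0.2, 0.6, -1.4]
opening: 0.053
grip_force: 53.4
t: 10.2
tool_pos: [0.5498, -0.2574, 0.1566]
tool_rot: [-2.798, -1.421, 0.0]
contact_force: [0.3, -0.6, -1.6]
opening: 0.053
grip_force: 53.4
t: 11.03
tool_pos: [0.5502, -0.2587, 0.158]
tool_rot: [-2.035, -1.295, -1.068]
contact_force: [0.5, 0.9, -2.4]
opening: 0.0532
grip_force: 53.5
t: 11.87
tool_pos: [0.5506, -0.2579, 0.1574]
tool_rot: [-1.894, -1.206, -1.215]
contact_force: [0.1, 1.1, -0.9]
opening: 0.0531
grip_force: 53.5
[-0.972  0.374  1.648  0.935  1.809 -0.649] [ 0.55062344 -0.25791172  0.1573847 ] [[ 0.176  0.906  0.384]
 [ 0.377 -0.423  0.824]
 [ 0.909 -0.    -0.417]] 24.621366249775438
[-95.9  11.5  60. ]
```

View pics/s1z.png

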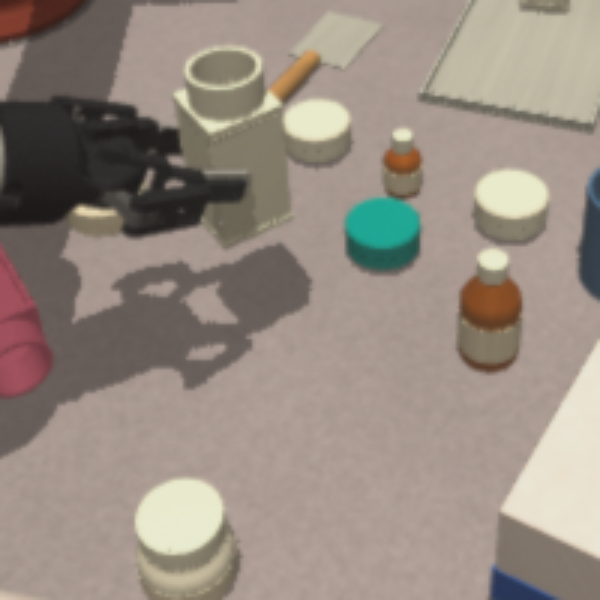

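The scene crop shows the tube held upright (body at about (235,165) in the crop), clear of the turquoise decoy and the pink tube. Next I lower it gently.

```bash

python3 -m crank '[[-19,0,8.7,0,0,0,-1],[-19,0,8.7,0,0,0,-1],[-19,0,8.7,0,0,0,-1],[-19,0,8.7,0,0,0,-1],[-15,0,6.9,0,0,0,-1],[-3,0,1.4,0,0,0,-1],[0,0,0,0,0,0,-1],[0,0,0,0,0,0,-1],[0,0,0,0,0,0,-1],[0,0,0,0,0,0,-1]]'
python3 -m crank '[[-1,0,0.4,0,0,0,-1],[-1,0,0.4,0,0,0,-1],[0,0,0,0,0,0,-1],[0,0,0,0,0,0,-1],[0,0,0,0,0,0,-1],[0,0,0,0,0,0,-1],[0,0,0,0,0,0,-1],[0,0,0,0,0,0,-1],[0,0,0,0,0,0,-1],[0,0,0,0,0,0,-1]]'
python3 -m crank '[[-1,0,0.4,0,0,0,-1],[-1,0,0.4,0,0,0,-1],[-1,0,0.4,0,0,0,-1],[0,0,0,0,0,0,-1],[0,0,0,0,0,0,-1],[0,0,0,0,0,0,-1],[0,0,0,0,0,0,-1],[0,0,0,0,0,0,-1],[0,0,0,0,0,0,-1],[0,0,0,0,0,0,-1]]'
```

```text
t: 12.75
tool_pos: [0.551, -0.2587, 0.055]
tool_rot: [-1.894, -1.207, -1.216]
contact_force: [-0.2, 0.1, -2.0]
opening: 0.0532
grip_force: 53.5
t: 13.58
tool_pos: [0.5504, -0.258, 0.0514]
tool_rot: [-1.894, -1.205, -1.215]
contact_force: [0.8, -0.1, -1.1]
opening: 0.0528
grip_force: 53.5
t: 14.42
tool_pos: [0.5503, -0.2582, 0.0482]
tool_rot: [-1.894, -1.205, -1.215]
contact_force: [-0.4, -0.2, -1.2]
opening: 0.0528
grip_force: 53.6
```

```bash

python3 -m crank '[[-1,0,0.4,0,0,0,-1],[-0.6,0,0.3,0,0,0,-1],[0,0,0,0,0,0,-1],[0,0,0,0,0,0,-1],[0,0,0,0,0,0,-1],[0,0,0,0,0,0,-1],[0,0,0,0,0,0,-1],[0,0,0,0,0,0,-1],[0,0,0,0,0,0,-1],[0,0,0,0,0,0,-1]]' | grep -E 'pos|cont'
python3 -m crank '[[-0.8,0,0.4,0,0,0,-1],[0,0,0,0,0,0,-1],[0,0,0,0,0,0,-1],[0,0,0,0,0,0,-1],[0,0,0,0,0,0,-1],[0,0,0,0,0,0,-1],[0,0,0,0,0,0,-1],[0,0,0,0,0,0,-1]
,[0,0,0,0,0,0,-1],[0,0,0,0,0,0,-1]]' | grep -E 'pos|cont'
```

```text
tool_pos: [0.5503, -0.2583, 0.048]
contact_force: [-2.1, 0.8, 5.6]
tool_pos: [0.5503, -0.2583, 0.0481]
contact_force: [-3.9, 1.1, 8.4]
```

```bash

python3 -m crank '[[1.5,0,-0.7,0,0,0,-1],[0,0,0,0,0,0,-1],[0,0,0,0,0,0,-0.3],[0,0,0,0,0,0,0],[0,0,0,0,0,0,1],[0,0,0,0,0,0,1],[0,0,0,0,0,0,1],[0,0,0,0,0,0,1],[0,0,0,0,0,0,1],[0,0,0,0,0,0,1]]' | grep -E 'pos|cont|open'
python3 -m crank '[[0,0,-10,0,0,0,1],[0,0,-20,0,0,0,1],[0,0,-25,0,0,0,1],[0,0,-25,0,0,0,1],[0,0,-20,0,0,0,1],[0,0,0,0,0,0,1],[0,0,0,0,0,0,1],[0,0,0,0,0,0,1],[0,0,0,0,0,0,1],[0,0,0,0,0,0,1]]' | grep -E 'pos|cont|t:|rot'
python3 - <<'E'
from h import *
M,im=snap('wrist','w2'); print(pose(),w2px(M,[.5435,-.273,.134]))
E
```

```text
tool_pos: [0.5503, -0.2581, 0.047]
contact_force: [-0.3, -0.1, -0.4]
opening: 0.0856
t: 17.75
tool_pos: [0.5118, -0.3392, 0.0881]
tool_rot: [-1.892, -1.204, -1.214]
contact_force: [0.2, 0.3, -0.2]
(array([ 0.51187364, -0.33935087,  0.08820085]), array([[ 0.1772062 ,  0.90647252,  0.38328258],
       [ 0.37544892, -0.42225852,  0.82506718],
       [ 0.90974506, -0.00230399, -0.41516096]])) [274.   98.5]
```

View pics/w2.png

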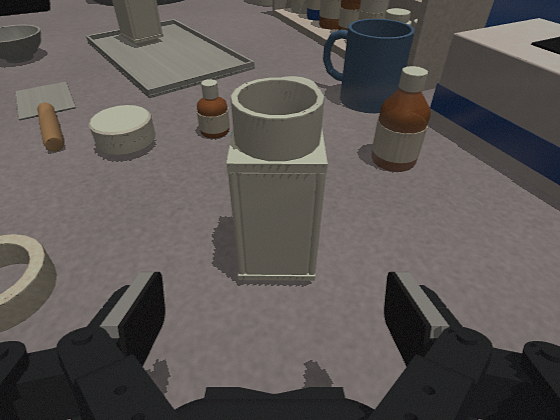

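The tube stands on its own (rim centre near (277,102), foot near (277,278) in the wrist view), fingers clear. Next I regrip in the same pose and lift.

```bash

python3 -m crank '[[0,0,20,0,0,0,1],[0,0,25,0,0,0,1],[0,0,25,0,0,0,1],[0,0,20,0,0,0,1],[0,0,10,0,0,0,1],[0,0,0,0,0,0,1],[0,0,0,0,0,0,-1],[0,0,0,0,0,0,-1],[0,0,0,0,0,0,-1],[0,0,0,0,0,0,-1]]' | grep -E 'pos|cont|open'
python3 -m crank '[[0,0,0,0,0,0,-1],[0,0,0,0,0,0,-1],[4,0,-2,0,0,0,-1],[14,0,-6,0,0,0,-1],[18,0,-8,0,0,0,-1],[18,0,-8,0,0,0,-1],[18,0,-8,0,0,0,-1],[14,0,-6.4,0,0,0,-1],[0,0,0,0,0,0,-1],[0,0,0,0,0,0,-1]]'
python3 - <<'E'
from h import *
p,R=pose(); print(p)
R2=Rn.from_rotvec([0,0,.628]).as_matrix()@R
tgt=np.array([.575,.141,.053])+.0187*R2[:,2]; tgt[2]=p[2]
print(tgt,togo(tgt))
E
```

```text
tool_pos: [0.5506, -0.2599, 0.0482]
contact_force: [-0.8, -1.8, 1.8]
opening: 0.0528
t: 19.47
tool_pos: [0.5508, -0.2576, 0.1416]
tool_rot: [-1.895, -1.206, -1.214]
contact_force: [-0.2, -0.6, -1.2]
opening: 0.0529
grip_force: 53.5
[ 0.55077298 -0.25763171  0.14158809]
[0.57177238 0.15768222 0.14158809] [ 160.8 -156.7  350. ]
```

```bash

python3 -m crank '[[6.2,-6,13.5,0,0,0,-1],[12.4,-12.1,27,0,0,0,-1],[12.4,-12.1,27,0,0,0,-1],[12.4,-12.1,27,0,0,0,-1],[12.4,-12.1,27,0,0,0,-1],[12.4,-12.1,27,0,0,0,-1],[12.4,-12.1,27,0,0,0,-1],[12.4,-12.1,27,0,0,0,-1],[12.4,-12.1,27,0,0,0,-1],[12.4,-12.1,27,0,0,0,-1]]' | grep -E 'pos|cont|open'
python3 -m crank '[[12.4,-12.1,27,0,0,0,-1],[12.4,-12.1,27,0,0,0,-1],[12.4,-12.1,27,0,0,0,-1],[6,-6,13,0,0,0,-1],[0,0,0,0.0953,0,-0.0435,-1],[0,0,0,0.0953,0,-0.0435,-1],[0,0,0,0.0953,0,-0.0435,-1],[0,0,0,0.0953,0,-0.0435,-1],[0,0,0,0.0953,0,-0.0435,-1],[0,0,0,0.0953,0,-0.0435,-1]]' | grep -E 'pos|cont|open'
python3 -m crank '[[0,0,0,0,0,0,-1],[0,0,0,0,0,0,-1],[-9,0,4,0,0,0,-1],[-18,0,8.2,0,0,0,-1],[-18,0,8.2,0,0,0,-1],[-14,0,6.4,0,0,0,-1],[-9,0,4,0,0,0,-1],[-5,0,2.3,0,0,0,-1],[0,0,0,0,0,0,-1],[0,0,0,0,0,0,-1]]'
python3 - <<'E'
from h import *
p,R=pose(); print(p,R.round(3),togo([.5718,.1577,.056]))
S=p-.0187*R[:,2]; d=np.radians(11); t=S[:2]-[.563,.205]; print('tray frame',t@[np.cos(d),np.sin(d)],t@[-np.sin(d),np.cos(d)])
E
```

```text
tool_pos: [0.5649, 0.0489, 0.1398]
contact_force: [0.3, 0.5, -0.5]
opening: 0.0531
tool_pos: [0.5706, 0.1582, 0.1398]
contact_force: [0.7, -0.4, -0.7]
opening: 0.053
t: 21.97
tool_pos: [0.5714, 0.1583, 0.0622]
tool_rot: [-1.344, -1.627, -0.863]
contact_force: [0.5, -0.7, -0.5]
opening: 0.053
grip_force: 53.7
[0.57135835 0.15829988 0.06222882] [[-0.078  0.982 -0.173]
 [ 0.408  0.19   0.893]
 [ 0.91  -0.001 -0.415]] [-5.9  0.3  2. ]
tray frame -0.0007134303222214918 -0.06445020363993816
```

Lower the last ~10 mm softly, watching for contact.

```bash

python3 -m crank '[[-3.6,0,1.7,0,0,0,-1],[-2.7,0,1.2,0,0,0,-1],[0,0,0,0,0,0,-1],[0,0,0,0,0,0,-1],[0,0,0,0,0,0,-1],[-0.9,0,0.4,0,0,0,-1],[-0.9,0,0.4,0,0,0,-1],[0,0,0,0,0,0,-1],[0,0,0,0,0,0,-1],[0,0,0,0,0,0,-1]]' | grep -E 'pos|cont'
python3 -m crank '[[-0.7,0,0.3,0,0,0,-1],[-0.7,0,0.3,0,0,0,-1],[0,0,0,0,0,0,-1],[0,0,0,0,0,0,-1],[0,0,0,0,0,0,-1],[0,0,0,0,0,0,-1],[0,0,0,0,0,0,-1],[0,0,0,0,0,0,-1],[0,0,0,0,0,0,-1],[0,0,0,0,0,0,-1]]' | grep -E 'pos|cont'
```

```text
tool_pos: [0.5714, 0.1583, 0.053]
contact_force: [-0.5, -0.1, -1.1]
tool_pos: [0.5716, 0.1583, 0.0522]
contact_force: [-1.8, -1.7, 5.4]
```

```bash

python3 -m crank '[[0.9,0,-0.4,0,0,0,-1],[0,0,0,0,0,0,-0.3],[0,0,0,0,0,0,0],[0,0,0,0,0,0,1],[0,0,0,0,0,0,1],[0,0,0,0,0,0,1],[0,0,0,0,0,0,1],[0,0,-10,0,0,0,1],[0,0,-20,0,0,0,1],[0,0,-25,0,0,0,1]]' | grep -E 'pos|cont|open'
python3 -m crank '[[0,0,-25,0,0,0,1],[0,0,-25,0,0,0,1],[0,0,-10,0,0,0,1],[18,0,-8,0,0,0,1],[20,0,-8,0,-0.12,0,1],[20,0,-12,0,-0.12,0,1],[20,0,-15,0,-0.12,0,1],[0,0,0,0,-0.12,0,1],[0,0,0,0,-0.12,0,1],[0,0,0,0,-0.12,0,1]]' | grep -E 'pos|cont|open'
python3 -m crank '[[0,0,0,0,-0.12,0,1],[0,0,0,0,-0.12,0,1],[0,0,0,0,-0.12,0,1],[0,0,0,0,-0.063,0,1],[0,0,0,0,0,-0.12,1],[0,0,0,0,0,-0.12,1],[0,0,0,0,0,-0.12,1],[0,0,0,0,0,-0.12,1],[0,0,0,0,0,-0.12,1],[0,0,0,0,0,-0.12,1]]'
python3 - <<'E'
from h import *
p,R=pose(); print(ctrl.get_obs()['q'].round(2),p,R.round(3),togo([.4637,-.0591,.2]))
M,im=snap('scene','s2');cv2.imwrite('pics/s2z.png',cv2.resize(im[90:330,180:480],None,fx=2,fy=2))
E
```

```text
tool_pos: [0.58, 0.1093, 0.0751]
contact_force: [0.6, -0.2, 0.6]
opening: 0.0853
tool_pos: [0.592, 0.057, 0.1919]
contact_force: [0.5, 1.4, -0.9]
opening: 0.0855
t: 26.13
tool_pos: [0.5907, 0.0578, 0.1894]
tool_rot: [-1.007, -2.974, 0.002]
contact_force: [1.1, 0.5, -0.2]
opening: 0.0851
grip_force: 0.0
[-0.03 -0.01  1.71 -0.    1.44 -0.95] [0.59074848 0.05784546 0.18944805] [[-0.794  0.608 -0.002]
 [ 0.608  0.794 -0.   ]
 [ 0.001 -0.002 -1.   ]] [  29.8 -170.1  -10.2]
```

View pics/s2z.png

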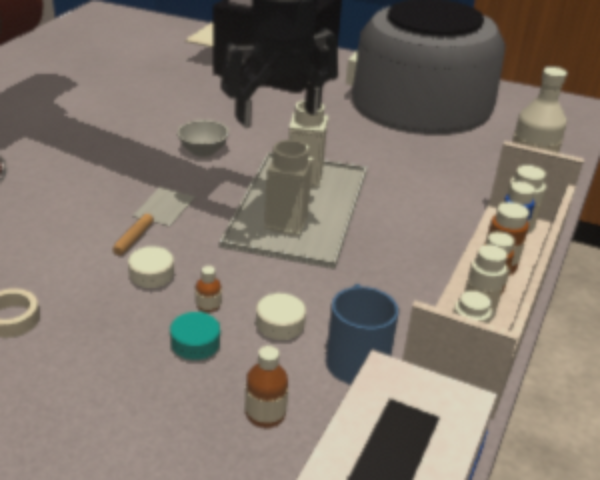

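Both tubes stand in the tray (in the crop, tube A is at about (288,185) and tube B at about (308,145)). Now over to the near cap.

```bash

python3 -m crank '[[4,-24,0,0,0,0,1],[4,-24,0,0,0,0,1],[4,-24,0,0,0,0,1],[4,-24,0,0,0,0,1],[4,-24,0,0,0,0,1],[4,-25,0,0,0,0,1],[6,-25,0,0,0,0,1],[0,0,0,0,0,-0.12,1],[0,0,0,0,0,-0.12,1],[0,0,0,0,0,-0.12,1]]' | grep -E 'pos|cont|open'
python3 -m crank '[[0,0,0,0,0,-0.12,1],[0,0,0,0,0,-0.12,1],[0,0,0,0,0,-0.12,1],[0,0,0,0,0,-0.12,1],[0,0,0,0,0,0,1],[0,0,0,0,0,0,1],[0,0,0,0,0,0,1],[0,0,0,0,0,0,1],[0,0,0,0,0,0,1],[0,0,0,0,0,0,1]]'
cat >> h.py <<'E'
def cap(M,im,w,half=75):
    "white cap near world w (top face at w[2]) -> centre of its top by ellipse fit"
    u,v=w2px(M,w).astype(int); x0,y0=max(u-half,0),max(v-half,0)
    c=im[y0:v+half,x0:u+half]; h=cv2.cvtColor(c,cv2.COLOR_BGR2HSV)
    t,m=cv2.threshold(h[...,2],0,255,cv2.THRESH_OTSU)
    cs=sorted(cv2.findContours(m,cv2.RETR_EXTERNAL,cv2.CHAIN_APPROX_NONE)[0],key=cv2.contourArea)
    e=cv2.fitEllipse(cv2.convexHull(cs[-1])); uu,vv=e[0][0]+x0,e[0][1]+y0
    cv2.ellipse(im,((uu,vv),e[1],e[2]),(0,0,255),1)
    return (round(uu),round(vv)),e[1],t,px2w(M,uu,vv,w[2])
E
python3 - <<'E'
from h import *
M,im=snap('wrist','w3'); w=[.4637,-.0591,.035]
print(pose(),w2px(M,w)); print(cap(M,im,w)); cv2.imwrite('pics/w3e.png',im)
E
```

```text
tool_pos: [0.4628, -0.0586, 0.19]
contact_force: [-0.3, 1.0, 0.8]
opening: 0.0855
t: 27.85
tool_pos: [0.4633, -0.0583, 0.19]
tool_rot: [0.282, -3.128, 0.001]
contact_force: [-0.7, -0.8, 0.6]
opening: 0.0856
grip_force: 0.0
(array([ 0.46333447, -0.05836673,  0.19004361]), array([[-9.83847450e-01, -1.79004370e-01, -1.27717658e-03],
       [-1.79003520e-01,  9.83848146e-01, -7.52566503e-04],
       [ 1.39126050e-03, -5.11791532e-04, -9.99998901e-01]])) [272.5 179.9]
((273, 183), (66.38164520263672, 68.48411560058594), 141.0, array([ 0.4667203 , -0.05786381,  0.035     ]))
```

View pics/w3e.png

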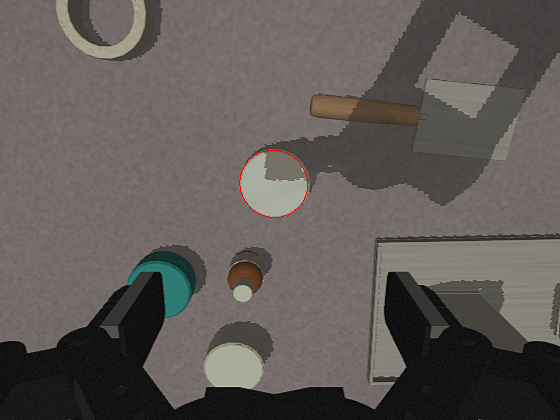

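The wrist view shows the near cap's ellipse fitted at (273,183), about 3 mm further out than the first estimate. The vial at (243,275) is clear of the fingers. Next I grasp the cap.

```bash

python3 -m crank '[[-3,0,20,0,0,0,1],[0,0,30,0,0,0,1],[0,0,30,0,0,0,1],[0,0,30,0,0,0,1],[0,0,30,0,0,0,1],[0,0,20,0,0,0,1],[0,0,15,0,0,0,1],[0,0,9,0,0,0,1],[0,0,5,0,0,0,1],[0,0,0,0,0,0,-1]]' 30 | grep -E 'pos|cont|open'
python3 -m crank '[[0,0,0,0,0,0,-1],[0,0,0,0,0,0,-1],[0,0,0,0,0,0,-1],[0,0,0,0,0,0,-1],[0,0,-10,0,0,0,-1],[0,0,-25,0,0,0,-1],[0,0,-35,0,0,0,-1],[0,0,-35,0,0,0,-1],[0,0,-35,0,0,0,-1],[0,0,-35,0,0,0,-1]]'
python3 - <<'E'
from h import *
print(togo([.575,.141,.25]))
E
```

```text
tool_pos: [0.4656, -0.0579, 0.0004]
contact_force: [0.7, -0.7, -0.4]
opening: 0.0756
t: 29.57
tool_pos: [0.4657, -0.0577, 0.1783]
tool_rot: [0.283, -3.128, 0.001]
contact_force: [1.0, 0.1, -1.0]
opening: 0.0598
grip_force: 32.7
[-143.2  175.7  -72. ]
```

```bash

python3 -m crank '[[-22,19,-6,0,0,0,-1],[-22,19,-6,0,0,0,-1],[-22,19,-6,0,0,0,-1],[-22,19,-6,0,0,0,-1],[-22,19,-6,0,0,0,-1],[-22,19,-6,0,0,0,-1],[-22,19,-6,0,0,0,-1],[-22,19,-6,0,0,0,-1],[-22,19,-6,0,0,0,-1],[-5,4.7,0,0,0,0,-1]]' |grep -E 'pos|open'
python3 -m crank '[[0,0,0,0,0,0,-1],[0,0,0,0,0,0,-1],[0,0,0,0,0,0,-1],[0,0,0,0,0,0,-1],[0,0,0,0,0,0,-1],[0,0,0,0,0,0,-1],[0,0,0,0,0,0,-1],[0,0,0,0,0,0,-1],[0,0,0,0,0,0,-1],[0,0,0,0,0,0,-1]]' |grep -E 'pos|open|t:'
python3 - <<'E'
from h import *
M,im=snap('wrist','w4'); print(pose()[0],w2px(M,[.575,.141,.138]),w2px(M,[.5432,.2742,.138]))
E
```

```text
tool_pos: [0.6363, 0.1545, 0.2316]
opening: 0.0597
t: 31.23
tool_pos: [0.6344, 0.1515, 0.2297]
tool_rot: [0.283, -3.127, 0.001]
opening: 0.0594
[0.63443787 0.15149843 0.22968212] [273.8 111.6] [482.1 100.3]
```

View pics/w4.png

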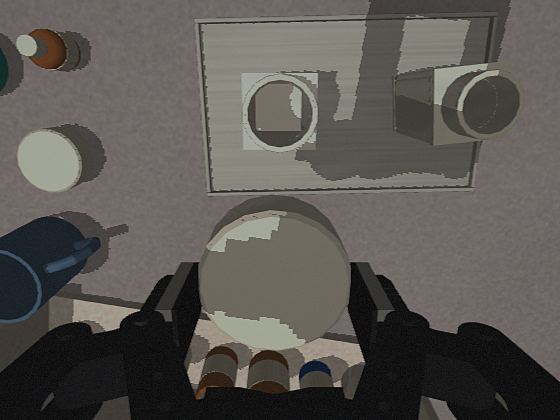

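In the wrist view, tube A's rim spans u 242–319 and v 73–152, so its centre is about (280.5,112.5); predicted was (274,112). Tube B's rim is centred about (489,101) and is smaller, so it has the 45 mm neck. The held cap is centred between the fingers at u≈274. I'll refine these circles numerically.

```bash
python3 - <<'E'
from h import *
M=model('wrist'); im=cv2.imread('pics/w4.png'); g=cv2.medianBlur(cv2.cvtColor(im,cv2.COLOR_BGR2GRAY),3)
p,R=pose()
def hough(x0,y0,x1,y1,r0,r1):
    c=cv2.HoughCircles(g[y0:y1,x0:x1],cv2.HOUGH_GRADIENT_ALT,1,3,param1=150,param2=.6,minRadius=r0,maxRadius=r1)
    return [] if c is None else [(q[0]+x0,q[1]+y0,q[2]) for q in c[0][:4]]
def tool(w): return np.round(1000*R.T@(w-p),1)
for n,a in [('A',(225,55,335,170,28,45)),('B',(440,50,540,150,20,38)),('cap',(180,180,370,370,65,85))]:
    for u,v,r in hough(*a):
        h=.138 if n!='cap' else p[2]+.035
        w=px2w(M,u,v,h); print(n,u,v,r,w.round(4),tool(w))
E
```

```text
A 276.0 114.0 36.07183 [0.5763 0.1427 0.138 ] [58.7  1.9 91.8]
A 277.0 95.0 38.77178 [0.5643 0.1412 0.138 ] [70.7  2.5 91.8]
B 489.0 103.0 30.16477 [0.544  0.2793 0.138 ] [ 65.8 142.   91.7]
B 471.0 102.0 32.560764 [0.5456 0.2674 0.138 ] [ 66.5 130.   91.7]
cap 271.0 290.0 76.85153 [0.6353 0.1511 0.2647] [ -0.8  -0.5 -35. ]
cap 272.0 272.0 78.58065 [0.6277 0.1501 0.2647] [  6.9  -0.1 -35. ]
cap 272.0 260.0 69.735855 [0.6228 0.1492 0.2647] [ 11.9  -0.1 -35. ]
cap 282.0 279.0 69.75011 [0.6299 0.1544 0.2647] [  4.    3.7 -35. ]
```

```bash
python3 - <<'E'
import cv2
g=cv2.imread('pics/w4.png',0)
for v in (100,106,112,118,124): print('row',v,g[v,234:262].tolist(),'|296:',g[v,296:328].tolist())
for u in (270,280,290): print('col',u,g[62:92,u].tolist(),'|128:',g[128:162,u].tolist())
for v in (95,102,109): print('B row',v,g[v,448:475].tolist(),'|',g[v,508:530].tolist())
for u in (483,490,497): print('B col',u,g[58:80,u].tolist(),'|125:',g[125:150,u].tolist())
E
```

```text
row 100 [140, 141, 140, 138, 139, 138, 136, 142, 160, 157, 146, 165, 164, 164, 167, 149, 86, 58, 64, 64, 68, 92, 114, 111, 110, 112, 110, 112] |296: [161, 160, 162, 163, 158, 122, 80, 86, 89, 87, 87, 88, 81, 107, 149, 165, 139, 124, 162, 144, 94, 96, 89, 89, 90, 90, 89, 90, 89, 92, 87, 91]
row 106 [137, 136, 135, 137, 137, 138, 138, 127, 129, 162, 167, 164, 169, 149, 82, 63, 74, 63, 64, 64, 64, 85, 114, 113, 109, 108, 111, 111] |296: [164, 164, 163, 165, 162, 124, 72, 80, 85, 82, 82, 82, 81, 82, 76, 103, 151, 164, 142, 124, 159, 126, 83, 90, 90, 90, 89, 91, 92, 89, 90, 91]
row 112 [135, 135, 134, 137, 137, 137, 138, 121, 125, 171, 167, 167, 170, 144, 54, 63, 67, 64, 66, 65, 61, 83, 114, 111, 108, 110, 110, 110] |296: [166, 166, 164, 169, 154, 105, 73, 78, 81, 79, 80, 77, 77, 79, 83, 70, 115, 174, 165, 162, 166, 141, 75, 87, 91, 90, 89, 88, 90, 87, 88, 90]
row 118 [134, 136, 135, 134, 135, 134, 134, 125, 135, 170, 166, 165, 170, 146, 52, 61, 73, 74, 67, 64, 63, 81, 113, 110, 109, 109, 109, 111] |296: [109, 107, 108, 107, 102, 85, 75, 76, 80, 79, 78, 71, 66, 75, 75, 82, 134, 171, 166, 
[... 1979 characters left out ...]
ol 483 [84, 82, 83, 72, 67, 102, 172, 163, 164, 162, 165, 172, 106, 51, 83, 173, 164, 162, 162, 167, 120, 69] |125: [57, 63, 65, 64, 65, 64, 65, 65, 62, 107, 104, 104, 102, 101, 91, 112, 113, 110, 107, 106, 107, 105, 105, 106, 106]
B col 490 [83, 81, 79, 80, 78, 107, 106, 104, 105, 102, 104, 102, 93, 168, 165, 159, 164, 170, 84, 68, 62, 69] |125: [62, 64, 63, 64, 65, 66, 66, 64, 61, 103, 108, 104, 105, 98, 103, 108, 108, 107, 108, 106, 105, 108, 106, 105, 106]
B col 497 [58, 85, 83, 79, 108, 106, 103, 103, 106, 104, 102, 70, 170, 167, 166, 168, 148, 115, 59, 64, 65, 65] |125: [62, 65, 63, 65, 62, 64, 60, 101, 109, 104, 101, 101, 88, 102, 104, 102, 102, 108, 103, 108, 107, 108, 107, 106, 107]
```

```bash
python3 - <<'E'
from h import *
g=cv2.imread('pics/w4.png',0)
for v in (265,280,295): print('row',v,g[v,192:206].tolist(),'|344:',g[v,344:358].tolist())
for u in (262,274,286): print('col',u,g[190:222,u].tolist(),'|330:',g[330:360,u].tolist())
M=model('wrist');p,R=pose()
for n,u,v,h in [('A',280,113,.138),('B',491,105,.138),('cap?',274.5,280,p[2]+.035)]:
    w=px2w(M,u,v,h); print(n,w.round(4),np.round(1000*R.T@(w-p),1))
print('TCP axis at cap top',w2px(M,p+[0,0,.035]),'skirt',w2px(M,p+[0,0,.009]))
E
```

```text
row 265 [39, 16, 6, 14, 16, 13, 65, 97, 90, 87, 85, 93, 105, 105] |344: [109, 102, 94, 94, 97, 89, 63, 8, 15, 17, 20, 11, 23, 43]
row 280 [21, 15, 16, 16, 19, 5, 45, 81, 91, 99, 106, 107, 104, 103] |344: [108, 106, 107, 102, 98, 96, 83, 1, 18, 15, 25, 14, 21, 17]
row 295 [13, 25, 20, 11, 19, 16, 8, 50, 84, 91, 100, 104, 106, 102] |344: [103, 104, 104, 95, 93, 63, 0, 10, 18, 19, 16, 15, 11, 9]
col 262 [47, 44, 136, 134, 137, 82, 85, 72, 74, 75, 71, 75, 75, 73, 72, 71, 69, 68, 68, 67, 61, 85, 142, 138, 134, 135, 134, 130, 149, 166, 166, 165] |330: [165, 164, 164, 162, 163, 163, 163, 163, 163, 162, 163, 162, 163, 163, 162, 164, 162, 164, 147, 157, 92, 23, 33, 34, 38, 31, 38, 37, 35, 36]
col 274 [54, 74, 140, 132, 123, 71, 70, 73, 72, 73, 71, 72, 68, 71, 67, 66, 66, 68, 69, 60, 99, 139, 136, 140, 78, 138, 129, 157, 167, 163, 165, 164] |330: [164, 161, 162, 164, 162, 165, 165, 164, 161, 164, 162, 162, 166, 162, 162, 163, 164, 163, 168, 158, 116, 30, 33, 34, 39, 39, 35, 35, 37, 31]
col 286 [56, 105, 139, 130, 120, 114, 71, 69, 68, 69, 68, 68, 67, 67, 67, 66, 68, 71, 69, 64, 62, 79, 127, 122, 124, 85, 89, 88, 104, 108, 107, 106] |330: [162, 163, 164, 163, 163, 162, 163, 162, 162, 164, 164, 164, 163, 164, 164, 163, 163, 164, 151, 112, 90, 93, 96, 92, 91, 89, 94, 97, 98, 79]
A [0.5752 0.1452 0.138 ] [59.3  4.5 91.8]
B [0.545 0.281 0.138] [ 64.6 143.5  91.7]
cap? [0.6309 0.1517 0.2647] [  3.5   0.8 -35. ]
TCP axis at cap top [272.4 288.1] skirt [272.6 259.6]
```

```bash

python3 -m crank '[[15,1,0,0,0,0,-1],[25,1.7,0,0,0,0,-1],[18,1,10,0,0,0,-1],[0,0,25,0,0,0,-1],[0,0,25,0,0,0,-1],[0,0,20,0,0,0,-1],[0,0,5,0,0,0,-1],[0,0,0,0,0,0,-1],[0,0,0,0,0,0,-1],[0,0,0,0,0,0,-1]]' |grep -E 'pos|cont'
python3 -m crank '[[0,0,2,0,0,0,-1],[0,0,2,0,0,0,-1],[0,0,1.5,0,0,0,-1],[0,0,1.5,0,0,0,-1],[0,0,0,0,0,0,-1],[0,0,0,0,0,0,-1],[0,0,0,0,0,0,-1],[0,0,0,0,0,0,-1],[0,0,0,0,0,0,-1],[0,0,0,0,0,0,-1]]' |grep -E 'pos|cont'
python3 -m crank '[[0,0,1.5,0,0,0,-1],[0,0,1.5,0,0,0,-1],[0,0,1.5,0,0,0,-1],[0,0,1.5,0,0,0,-1],[0,0,0,0,0,0,-1],[0,0,0,0,0,0,-1],[0,0,0,0,0,0,-1],[0,0,0,0,0,0,-1],[0,0,0,0,0,0,-1],[0,0,0,0,0,0,-1]]' |grep -E 'pos|cont|t:'
```

```text
tool_pos: [0.578, 0.1449, 0.1469]
contact_force: [-0.6, 0.4, -0.4]
tool_pos: [0.5767, 0.1447, 0.1378]
contact_force: [-0.1, -0.5, -0.1]
t: 33.78
tool_pos: [0.5766, 0.1446, 0.1317]
tool_rot: [0.283, -3.127, 0.001]
contact_force: [-0.1, -0.9, -0.1]
```

```bash

python3 -m crank '[[0,0,1.5,0,0,0,-1],[0,0,1.5,0,0,0,-1],[0,0,1,0,0,0,-1],[0,0,1,0,0,0,-1],[0,0,0,0,0,0,-1],[0,0,0,0,0,0,-1],[0,0,0,0,0,0,-1],[0,0,0,0,0,0,-1],[0,0,0,0,0,0,-1],[0,0,0,0,0,0,-1]]' |grep -E 'pos|cont'
python3 -m crank '[[0,0,1,0,0,0,-1],[0,0,1,0,0,0,-1],[0,0,1,0,0,0,-1],[0,0,0,0,0,0,-1],[0,0,0,0,0,0,-1],[0,0,0,0,0,0,-1],[0,0,0,0,0,0,-1],[0,0,0,0,0,0,-1],[0,0,0,0,0,0,-1],[0,0,0,0,0,0,-1]]' |grep -E 'pos|cont|t:'
```

```text
tool_pos: [0.5794, 0.1451, 0.1316]
contact_force: [-1.7, -0.3, 13.7]
t: 35.45
tool_pos: [0.5812, 0.1453, 0.1315]
tool_rot: [-0.283, 3.118, -0.0]
contact_force: [-2.4, 0.2, 21.5]
```

```bash

python3 -m crank '[[0,0,-4,0,0,0,-1],[0,0,-5.5,0,0,0,-1],[0,0,0,0,0,0,-1],[0,0,0,0,0,0,-1],[0,0,0,0,0,0,-1],[0,0,0,0,0,0,-1],[0,1.5,0,0,0,0,-1],[0,1,0,0,0,0,-1],[0,0.5,0,0,0,0,-1],[0,0,0,0,0,0,-1]]' |grep -E 'pos|cont|rot'
python3 -m crank '[[0,0,0,0,0,0,-1],[0,0,0,0,0,0,-1],[0,-2,0,0,0,0,-1],[0,-2,0,0,0,0,-1],[0,-2,0,0,0,0,-1],[0,0,0,0,0,0,-1],[0,0,0,0,0,0,-1],[0,0,0,0,0,0,-1],[0,0,0,0,0,0,-1],[0,0,0,0,0,0,-1]]' |grep -E 'pos|cont|t:'
```

```text
tool_pos: [0.576, 0.1478, 0.1331]
tool_rot: [0.284, -3.127, 0.001]
contact_force: [-0.2, -0.0, 0.4]
t: 37.12
tool_pos: [0.5771, 0.1418, 0.1333]
tool_rot: [0.284, -3.127, 0.001]
contact_force: [-0.9, -0.2, -0.2]
```

No force until it stops about 14–16 mm above home, and the plug moves ±3 mm freely inside, so this looks like the small cap on the large neck. I'll move to tube B and look from the same relative viewpoint.

```bash

python3 -m crank '[[0,3,-10,0,0,0,-1],[0,0,-25,0,0,0,-1],[0,0,-30,0,0,0,-1],[-5,12,-30,0,0,0,-1],[-10,25,0,0,0,0,-1],[-10,25,0,0,0,0,-1],[-10,25,0,0,0,0,-1],[-10,25,0,0,0,0,-1],[-7.7,23,0,0,0,0,-1],[0,4,0,0,0,0,-1]]' |grep -E 'pos|cont|rot'
python3 -m crank '[[0,0,0,0,0,0,-1],[0,0,0,0,0,0,-1],[0,0,0,0,0,0,-1],[0,0,0,0,0,0,-1],[0,0,0,0,0,0,-1],[0,0,0,0,0,0,-1],[0,0,0,0,0,0,-1],[0,0,0,0,0,0,-1],[0,0,0,0,0,0,-1],[0,0,0,0,0,0,-1]]' |grep -E 'pos|rot|open|t:'
python3 - <<'E'
from h import *
M,im=snap('wrist','w5'); g=cv2.cvtColor(im,cv2.COLOR_BGR2GRAY)
p,R=pose(); print(p)
for v in (98,106,114,122): print('row',v,g[v,232:262].tolist(),'|295:',g[v,295:330].tolist())
for u in (268,276,284): print('col',u,g[60:95,u].tolist(),'|125:',g[125:162,u].tolist())
cv2.imwrite('pics/w5z.png',cv2.resize(im[40:240,150:420],None,fx=2.9,fy=2.9,interpolation=cv2.INTER_CUBIC))
E
```

```text
tool_pos: [0.6035, 0.2946, 0.2288]
tool_rot: [0.289, -3.128, -0.002]
contact_force: [-0.2, -0.1, -0.6]
t: 38.78
tool_pos: [0.6036, 0.2909, 0.2281]
tool_rot: [0.283, -3.127, 0.001]
opening: 0.0598
[0.60357596 0.2909515  0.22810976]
row 98 [137, 134, 149, 172, 172, 169, 168, 168, 168, 172, 159, 146, 161, 170, 169, 172, 166, 126, 53, 73, 102, 119, 115, 114, 115, 116, 116, 114, 113, 114] |295: [146, 74, 103, 153, 169, 162, 166, 165, 150, 114, 111, 114, 116, 117, 117, 107, 89, 93, 93, 94, 95, 91, 95, 91, 94, 93, 90, 91, 96, 93, 93, 91, 90, 91, 89]
row 106 [136, 136, 134, 149, 174, 170, 170, 171, 147, 128, 172, 169, 171, 166, 128, 56, 64, 63, 75, 100, 115, 113, 113, 113, 113, 113, 114, 113, 114, 113] |295: [172, 159, 109, 77, 79, 90, 137, 176, 167, 167, 171, 145, 100, 113, 117, 112, 96, 88, 90, 88, 91, 89, 89, 92, 91, 90, 92, 91, 92, 89, 93, 90, 91, 89, 88]
row 114 [145, 145, 146, 144, 152, 168, 171, 169, 165, 160, 172, 170, 175, 155, 80, 62, 68, 69, 65, 75, 101, 117, 115, 111, 113, 114, 112, 115, 112, 114] |295: [186, 184, 162, 91, 76, 81, 68, 119, 175, 170, 170, 172, 151, 94, 115, 116, 1
[... 782 characters left out ...]
 138, 146, 143, 140, 138, 139, 139, 136, 168, 166, 163, 167, 171, 108, 117, 169, 166, 165, 168, 175, 79, 113, 115, 118, 118, 114, 118, 116, 117, 114, 115] |125: [113, 114, 111, 113, 118, 99, 63, 66, 66, 66, 68, 66, 83, 65, 66, 66, 51, 132, 177, 170, 168, 169, 147, 173, 154, 136, 141, 140, 140, 133, 135, 137, 142, 138, 137, 135, 136]
col 284 [139, 140, 140, 139, 140, 143, 141, 139, 137, 139, 135, 172, 167, 165, 167, 132, 105, 111, 117, 116, 104, 168, 165, 164, 166, 175, 111, 83, 112, 117, 116, 115, 115, 114, 117] |125: [113, 114, 115, 116, 108, 61, 64, 66, 65, 63, 116, 64, 64, 64, 57, 148, 175, 171, 171, 171, 143, 174, 174, 155, 134, 138, 141, 139, 137, 132, 135, 136, 139, 138, 133, 135, 134]
```

View pics/w5z.png

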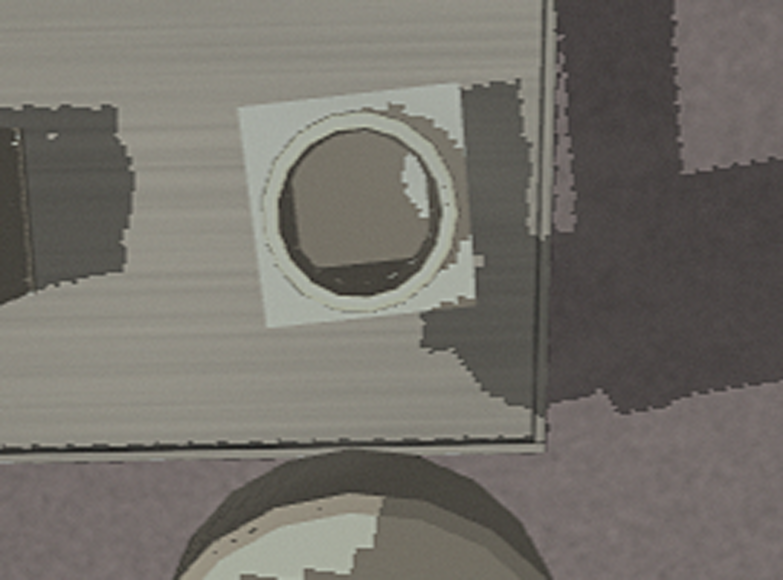

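The B rim's inner circle is centred at (274.0,113.0) from this viewpoint, and the held cap hasn't moved in the grip, so the shift to make is (58, −0.3).

```bash

python3 -m crank '[[15,0,0,0,0,0,-1],[25,0,0,0,0,0,-1],[18,-0.3,10,0,0,0,-1],[0,0,25,0,0,0,-1],[0,0,25,0,0,0,-1],[0,0,16,0,0,0,-1],[0,0,5,0,0,0,-1],[0,0,2.5,0,0,0,-1],[0,0,0,0,0,0,-1],[0,0,0,0,0,0,-1]]' |grep -E 'pos|cont'
python3 -m crank '[[0,0,2,0,0,0,-1],[0,0,2,0,0,0,-1],[0,0,2,0,0,0,-1],[0,0,0,0,0,0,-1],[0,0,0,0,0,0,-1],[0,0,2,0,0,0,-1],[0,0,2,0,0,0,-1],[0,0,0,0,0,0,-1],[0,0,0,0,0,0,-1],[0,0,0,0,0,0,-1]]' |grep -E 'pos|cont|t:'

```

```text
tool_pos: [0.5474, 0.2806, 0.1463]
contact_force: [1.2, -0.2, -0.2]
t: 40.5
tool_pos: [0.5464, 0.2802, 0.1346]
tool_rot: [0.283, -3.127, 0.001]
contact_force: [-0.1, -0.4, -1.0]
```

```bash

python3 -m crank '[[0,0,2,0,0,0,-1],[0,0,2,0,0,0,-1],[0,0,1,0,0,0,-1],[0,0,0,0,0,0,-1],[0,0,0,0,0,0,-1],[0,0,0,0,0,0,-1],[0,0,0,0,0,0,-1],[0,0,0,0,0,0,-1],[0,0,0,0,0,0,-1],[0,0,0,0,0,0,-1]]' |grep -E 'pos|cont|t:'

```

```text
t: 41.33
tool_pos: [0.5465, 0.2802, 0.1298]
tool_rot: [0.283, -3.128, 0.001]
contact_force: [-0.5, -0.2, -0.6]
```

```bash

python3 -m crank '[[0,0,1.5,0,0,0,-1],[0,0,1.5,0,0,0,-1],[0,0,1.5,0,0,0,-1],[0,0,1,0,0,0,-1],[0,0,0,0,0,0,-1],[0,0,0,0,0,0,-1],[0,0,0,0,0,0,-1],[0,0,0,0,0,0,-1],[0,0,0,0,0,0,-1],[0,0,0,0,0,0,-1]]' |grep -E 'pos|cont|t:'

```

```text
t: 42.17
tool_pos: [0.5465, 0.2802, 0.1243]
tool_rot: [0.284, -3.128, 0.001]
contact_force: [-1.0, -1.0, -0.7]
```

Going in freely; continue to home.

```bash

python3 -m crank '[[0,0,1.5,0,0,0,-1],[0,0,1.5,0,0,0,-1],[0,0,1.5,0,0,0,-1],[0,0,1,0,0,0,-1],[0,0,1,0,0,0,-1],[0,0,1,0,0,0,-1],[0,0,0.5,0,0,0,-1],[0,0,0.5,0,0,0,-1],[0,0,0,0,0,0,-1],[0,0,0,0,0,0,-1]]' |grep -E 'pos|cont|t:'

```

```text
t: 43.0
tool_pos: [0.5477, 0.2805, 0.1179]
tool_rot: [-0.283, 3.127, -0.0]
contact_force: [-0.7, -1.0, 6.5]
```

```bash

python3 -m crank '[[0,0,-2,0,0,0,-1],[0,0,0,0,0,0,-0.2],[0,0,0,0,0,0,0.3],[0,0,0,0,0,0,1],[0,0,0,0,0,0,1],[0,0,0,0,0,0,1],[0,0,-10,0,0,0,1],[0,0,-20,0,0,0,1],[0,0,-30,0,0,0,1],[0,0,-30,0,0,0,1]]' |grep -E 'pos|cont|t:|open'
python3 - <<'E'
from h import *
p,R=pose();print(R.round(3),togo([.6613,-.0652,.001]))
M,im=snap('scene','s3'); im=cv2.cvtColor(im,cv2.COLOR_BGR2GRAY)
for z in (.15,.138,.115,.004): print(z,w2px(M,[.547,.281,z]))
M,im=snap('wrist','w6'); g=cv2.cvtColor(im,cv2.COLOR_BGR2GRAY); print(w2px(M,[.547,.281,.15]))
E
```

```text
t: 43.83
tool_pos: [0.5458, 0.28, 0.2081]
tool_rot: [0.283, -3.125, 0.002]
contact_force: [0.7, 0.4, 0.6]
opening: 0.0852
[[-0.984 -0.18  -0.003]
 [-0.18   0.984 -0.002]
 [ 0.004 -0.001 -1.   ]] [ -52.3 -360.1  207.3]
0.15 [336.2 138.7]
0.138 [335.9 142.3]
0.115 [335.4 149.1]
0.004 [332.9 179.8]
[273.  204.6]
```

```bash

python3 -m crank '[[-2,-15,0,0,0,0,1],[-5,-32,0,0,0,0,1],[-5,-32,0,0,0,0,1],[-5,-32,0,0,0,0,1],[-5,-32,0,0,0,0,1],[-5,-32,0,0,0,0,1],[-5,-32,0,0,0,0,1],[-5,-32,0,0,0,0,1],[-5,-32,0,0,0,0,1],[-5,-32,0,0,0,0,1]]' >/dev/null
python3 -m crank '[[-5,-32,0,0,0,0,1],[-0.3,-25,0,0,0,0,1],[0,0,20,0,0,0,1],[0,0,30,0,0,0,1],[0,0,30,0,0,0,1],[0,0,0,0,0,0,1],[0,0,0,0,0,0,1],[0,0,0,0,0,0,1],[0,0,0,0,0,0,1],[0,0,0,0,0,0,1]]' 30 |grep -E 'pos|cont|t:'
python3 - <<'E'
from h import *
M,im=snap('wrist','w7'); w=[.6613,-.0652,.035]
print(togo([.6613,-.0652,.001]),w2px(M,w),cap(M,im,w,70))
E
```

```text
t: 45.6
tool_pos: [0.6641, -0.0648, 0.1307]
tool_rot: [-0.284, 3.126, -0.003]
contact_force: [2.0, 1.1, -0.2]
[  3.    0.3 129.4] [273.6 193.5] ((274, 198), (78.79779052734375, 83.28688049316406), 156.0, array([ 0.66429359, -0.06414563,  0.035     ]))
```

```bash

python3 -m crank '[[2,0.5,20,0,0,0,1],[0,0,30,0,0,0,1],[0,0,30,0,0,0,1],[0,0,20,0,0,0,1],[0,0,15,0,0,0,1],[0,0,9,0,0,0,1],[0,0,5,0,0,0,1],[0,0,0,0,0,0,-1],[0,0,0,0,0,0,-1],[0,0,0,0,0,0,-1]]' 30 | grep -E 'pos|cont|open'
python3 -m crank '[[0,0,0,0,0,0,-1],[0,0,0,0,0,0,-1],[0,0,0,0,0,0,-1],[0,0,-10,0,0,0,-1],[0,0,-25,0,0,0,-1],[0,0,-35,0,0,0,-1],[0,0,-35,0,0,0,-1],[0,0,-35,0,0,0,-1],[0,0,-35,0,0,0,-1],[0,0,-35,0,0,0,-1]]'
python3 - <<'E'
from h import *
print(togo([.6344,.1515,.2297]))
E
```

```text
tool_pos: [0.6622, -0.0648, 0.0012]
contact_force: [0.9, 0.1, -0.1]
opening: 0.0594
t: 47.32
tool_pos: [0.6598, -0.0642, 0.2105]
tool_rot: [0.283, -3.126, 0.001]
contact_force: [0.6, -0.3, -0.3]
opening: 0.06
grip_force: 32.7
[-13.7 216.8 -19.3]
```

Held. Next I move to the same viewing pose as for tube A.

```bash

python3 -m crank '[[-1,15,-2,0,0,0,-1],[-2,27,-3,0,0,0,-1],[-2,27,-3,0,0,0,-1],[-2,27,-3,0,0,0,-1],[-2,27,-3,0,0,0,-1],[-2,27,-3,0,0,0,-1],[-2,27,-2,0,0,0,-1],[-1,27,0,0,0,0,-1],[0,12.8,0,0,0,0,-1],[0,0,0,0,0,0,-1]]' >/dev/null
python3 -m crank '[[0,0,0,0,0,0,-1],[0,0,0,0,0,0,-1],[0,0,0,0,0,0,-1],[0,0,0,0,0,0,-1],[0,0,0,0,0,0,-1],[0,0,0,0,0,0,-1],[0,0,0,0,0,0,-1],[0,0,0,0,0,0,-1],[0,0,0,0,0,0,-1],[0,0,0,0,0,0,-1]]' |grep -E 'pos|rot|open|t:'
python3 - <<'E'
from h import *
M,im=snap('wrist','w8'); g=cv2.cvtColor(im,cv2.COLOR_BGR2GRAY)
p,R=pose(); print(p)
for v in (106,114,122): print('row',v,g[v,232:262].tolist(),'|295:',g[v,295:330].tolist())
for u in (268,276,284): print('col',u,g[60:95,u].tolist(),'|125:',g[125:162,u].tolist())
for u in (262,274,286): print('capcol',u,g[185:222,u].tolist(),'|335:',g[335:362,u].tolist())
for v in (280,): print('row',v,g[v,192:206].tolist(),'|344:',g[v,344:358].tolist())
E
```

```text
t: 48.98
tool_pos: [0.6355, 0.1514, 0.2277]
tool_rot: [0.283, -3.128, 0.001]
opening: 0.0599
[0.63547227 0.15144215 0.22766129]
row 106 [139, 136, 139, 138, 141, 138, 138, 139, 138, 122, 129, 172, 166, 166, 169, 148, 76, 68, 73, 66, 66, 67, 62, 87, 116, 112, 111, 111, 111, 110] |295: [164, 163, 164, 163, 166, 171, 146, 74, 81, 83, 84, 84, 82, 92, 99, 82, 81, 96, 138, 166, 162, 162, 165, 141, 78, 90, 91, 89, 92, 92, 93, 90, 91, 92, 93]
row 114 [137, 138, 138, 138, 136, 136, 138, 139, 139, 128, 137, 171, 169, 170, 173, 146, 55, 62, 67, 65, 67, 65, 63, 80, 105, 111, 109, 113, 112, 110] |295: [106, 102, 131, 168, 167, 171, 149, 67, 78, 82, 79, 78, 80, 72, 68, 81, 77, 102, 152, 171, 164, 167, 161, 126, 79, 87, 93, 90, 87, 88, 92, 86, 88, 88, 93]
row 122 [138, 136, 137, 136, 136, 137, 137, 138, 134, 136, 147, 154, 151, 167, 143, 128, 156, 105, 55, 65, 63, 66, 63, 82, 107, 113, 111, 111, 107, 110] |295: [111, 112, 110, 113, 111, 109, 88, 62, 78, 80, 78, 76, 75, 78, 75, 71, 112, 165, 169, 165, 170, 148, 88, 83, 87, 88, 87, 88, 89, 87, 87, 90, 88, 86, 88]
col 268 [139, 139, 138, 140, 142, 138
[... 1412 characters left out ...]
, 107, 109, 108, 104, 104, 113, 68, 67, 69, 68, 70, 67, 67, 69, 68, 68, 69, 68, 69, 69, 70, 66, 58, 100, 141, 134] |335: [164, 164, 164, 164, 162, 165, 164, 165, 165, 163, 165, 163, 163, 161, 163, 165, 163, 163, 164, 163, 163, 168, 171, 88, 27, 33, 72]
capcol 286 [128, 134, 139, 86, 66, 55, 131, 132, 130, 103, 109, 106, 104, 101, 103, 105, 109, 75, 63, 72, 67, 68, 70, 69, 70, 71, 68, 69, 70, 66, 65, 67, 68, 69, 72, 95, 92] |335: [166, 164, 165, 162, 164, 163, 165, 165, 165, 163, 165, 162, 163, 165, 164, 166, 164, 164, 162, 165, 165, 170, 154, 101, 80, 50, 50]
row 280 [10, 22, 19, 8, 19, 62, 95, 91, 90, 95, 107, 106, 105, 106] |344: [107, 107, 109, 103, 92, 93, 101, 87, 5, 12, 12, 10, 15, 16]
```

```bash

python3 -m crank '[[17,1,0,0,0,0,-1],[27,1.7,0,0,0,0,-1],[18.2,1,10,0,0,0,-1],[0,0,25,0,0,0,-1],[0,0,25,0,0,0,-1],[0,0,16,0,0,0,-1],[0,0,5,0,0,0,-1],[0,0,2,0,0,0,-1],[0,0,0,0,0,0,-1],[0,0,0,0,0,0,-1]]' |grep -E 'pos|cont'
python3 -m crank '[[0,0,2,0,0,0,-1],[0,0,2,0,0,0,-1],[0,0,2,0,0,0,-1],[0,0,0,0,0,0,-1],[0,0,0,0,0,0,-1],[0,0,2,0,0,0,-1],[0,0,2,0,0,0,-1],[0,0,0,0,0,0,-1],[0,0,0,0,0,0,-1],[0,0,0,0,0,0,-1]]' |grep -E 'pos|cont|t:'

```

```text
tool_pos: [0.5746, 0.144, 0.1464]
contact_force: [0.3, 1.6, 0.3]
t: 50.7
tool_pos: [0.5735, 0.1438, 0.1347]
tool_rot: [0.283, -3.127, 0.001]
contact_force: [0.1, -0.6, -0.5]
```

```bash

python3 -m crank '[[0,0,2,0,0,0,-1],[0,0,2,0,0,0,-1],[0,0,1,0,0,0,-1],[0,0,0,0,0,0,-1],[0,0,0,0,0,0,-1],[0,0,0,0,0,0,-1],[0,0,1,0,0,0,-1],[0,0,1,0,0,0,-1],[0,0,0,0,0,0,-1],[0,0,0,0,0,0,-1]]' |grep -E 'pos|cont|t:'

```

```text
t: 51.53
tool_pos: [0.5734, 0.1438, 0.1276]
tool_rot: [0.283, -3.127, 0.001]
contact_force: [0.3, -0.2, 0.4]
```

```bash

python3 -m crank '[[0,0,1.5,0,0,0,-1],[0,0,1.5,0,0,0,-1],[0,0,1,0,0,0,-1],[0,0,1,0,0,0,-1],[0,0,0,0,0,0,-1],[0,0,0,0,0,0,-1],[0,0,0,0,0,0,-1],[0,0,0,0,0,0,-1],[0,0,0,0,0,0,-1],[0,0,0,0,0,0,-1]]' |grep -E 'pos|cont|t:'
python3 -m crank '[[0,0,1,0,0,0,-1],[0,0,1,0,0,0,-1],[0,0,1,0,0,0,-1],[0,0,1,0,0,0,-1],[0,0,1,0,0,0,-1],[0,0,0.5,0,0,0,-1],[0,0,0.5,0,0,0,-1],[0,0,0,0,0,0,-1],[0,0,0,0,0,0,-1],[0,0,0,0,0,0,-1]]' |grep -E 'pos|cont|t:'

```

```text
t: 52.37
tool_pos: [0.5736, 0.1438, 0.1229]
tool_rot: [0.283, -3.128, 0.001]
contact_force: [-0.5, -0.3, -0.3]
t: 53.2
tool_pos: [0.5736, 0.1438, 0.1168]
tool_rot: [0.283, -3.128, 0.001]
contact_force: [0.5, -0.4, -0.9]
```

```bash

python3 -m crank '[[0,0,1,0,0,0,-1],[0,0,0,0,0,0,-1],[0,0,1,0,0,0,-1],[0,0,0,0,0,0,-1],[0,0,0,0,0,0,-1],[0,0,0,0,0,0,-1],[0,0,0,0,0,0,-1],[0,0,0,0,0,0,-1],[0,0,0,0,0,0,-1],[0,0,0,0,0,0,-1]]' |grep -E 'pos|cont|t:'

```

```text
t: 54.03
tool_pos: [0.5741, 0.1438, 0.1158]
tool_rot: [-0.283, 3.129, -0.001]
contact_force: [-0.9, -0.1, 5.7]
```

Both caps have seated at the expected height. Release, retreat and check by numbers.

```bash

python3 -m crank '[[0,0,-1.6,0,0,0,-1],[0,0,0,0,0,0,-0.2],[0,0,0,0,0,0,0.3],[0,0,0,0,0,0,1],[0,0,0,0,0,0,1],[0,0,0,0,0,0,1],[0,0,-10,0,0,0,1],[0,0,-20,0,0,0,1],[0,0,-30,0,0,0,1],[0,0,-30,0,0,0,1]]' |grep -E 'pos|cont|t:|open'
python3 -m crank '[[-12,0,-10,0,0,0,1],[-25,0,0,0,0,0,1],[-25,0,0,0,0,0,1],[-12,0,0,0,0,0,1],[0,0,0,0,0,0,1],[0,0,0,0,0,0,1],[0,0,0,0,0,0,1],[0,0,0,0,0,0,1],[0,0,0,0,0,0,1],[0,0,0,0,0,0,1]]' |grep -E 'pos|t:'
python3 - <<'E'
from h import *
M,im=snap('wrist','w9'); g=cv2.cvtColor(im,cv2.COLOR_BGR2GRAY)
print(im.shape)
for n,w in (('A',[.5745,.1445,.150]),('B',[.546,.280,.150])):
    print(n,w2px(M,w),cap(M,im.copy(),w,62))
E
```

```text
t: 54.87
tool_pos: [0.5728, 0.1437, 0.2069]
tool_rot: [0.283, -3.125, 0.001]
contact_force: [1.7, 0.9, 0.6]
opening: 0.0853
t: 55.7
tool_pos: [0.6459, 0.1571, 0.2166]
tool_rot: [0.284, -3.128, 0.001]
(420, 560, 3)
A [273.8  92.3] ((260, 87), (137.58642578125, 216.4478302001953), 117.0, array([0.5730598, 0.1362434, 0.15     ]))
B [510.   85.9] ((491, 75), (55.87482833862305, 100.41897583007812), 124.0, array([0.54245055, 0.2672802 , 0.15      ]))
```

```bash
python3 - <<'E'
from h import *
M=model('wrist'); g=cv2.imread('pics/w9.png',0)
for z in (.150,.164): print(z,[w2px(M,np.array([.5745,.1455,z])+s*.031*np.array([-.18,.984,0])).tolist() for s in (-1,1)],[w2px(M,np.array([.5445,.281,z])+s*.031*np.array([-.18,.984,0])).tolist() for s in (-1,1)])
print(g[92,210:345].tolist()); print(g[20:160,278].tolist()); print('B',g[88,440:560].tolist())
E
```

```text
0.15 [[222.8, 92.4], [328.2, 92.5]] [[459.6, 83.4], [565.7, 83.5]]
0.164 [[219.5, 92.4], [331.6, 92.5]] [[471.7, 82.8], [584.6, 82.9]]
[128, 130, 129, 129, 131, 128, 128, 129, 129, 130, 127, 128, 131, 138, 138, 143, 155, 159, 159, 158, 159, 158, 157, 159, 157, 155, 159, 156, 157, 157, 158, 157, 157, 156, 157, 159, 157, 158, 158, 157, 159, 157, 158, 159, 158, 158, 157, 157, 158, 158, 158, 159, 157, 157, 156, 157, 156, 156, 159, 157, 158, 157, 158, 157, 158, 156, 157, 158, 158, 157, 157, 156, 156, 157, 158, 156, 158, 156, 156, 155, 154, 157, 154, 155, 155, 155, 158, 155, 157, 156, 155, 155, 155, 156, 155, 156, 154, 154, 156, 155, 153, 155, 156, 156, 154, 157, 150, 154, 155, 155, 153, 155, 157, 147, 121, 125, 112, 85, 90, 94, 88, 89, 88, 88, 87, 88, 87, 86, 87, 85, 88, 86, 87, 86, 87]
[127, 132, 129, 127, 129, 128, 132, 131, 129, 127, 134, 130, 127, 134, 134, 132, 130, 128, 127, 130, 127, 125, 128, 162, 158, 157, 155, 158, 157, 158, 156, 158, 158, 158, 156, 157, 158, 159, 157, 157, 157, 156, 157, 158, 157, 154, 158, 156, 156, 156, 158, 155, 157, 155, 157, 159, 156, 156, 157, 156, 156, 1
[... 247 characters left out ...]
, 157, 158, 160, 159, 158, 158, 160, 158, 158, 159, 160, 159, 161, 155, 128, 133, 129, 129, 129, 129, 130, 128, 127, 127, 129, 131, 134, 133, 136]
B [103, 101, 78, 78, 81, 79, 81, 76, 65, 77, 81, 78, 80, 83, 80, 83, 74, 96, 129, 135, 135, 133, 139, 148, 152, 152, 151, 152, 150, 151, 152, 150, 151, 151, 150, 153, 151, 151, 152, 150, 152, 152, 151, 153, 155, 153, 151, 153, 152, 150, 154, 153, 153, 152, 153, 152, 153, 153, 154, 153, 151, 151, 152, 153, 158, 142, 97, 101, 102, 99, 99, 102, 101, 101, 100, 102, 100, 99, 100, 98, 102, 99, 100, 100, 98, 100, 99, 100, 99, 96, 98, 101, 99, 102, 99, 100, 100, 98, 99, 99, 98, 98, 100, 99, 99, 98, 97, 98, 97, 96, 100, 98, 97, 98, 98, 100, 98, 97, 98, 97]
```

Cap A's outline is about 104 px wide (105 expected when home, 112 when 14 mm high). Cap B's left edge is at 457.5 px (460 expected when home, 472 when high). Both are home and the robot is clear.

```bash
python3 -c "
from station import ctrl
print(ctrl.finish_job())"
```

```text
the job is handed in; nothing more can be done
None
```

I handed the job in: the fallen tube stood on its own on the counter and was then set in the tray. Both tubes now stand there with caps seated, going by contact height and the last wrist picture; the first cap stopped high on the fallen tube and fitted the other.

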